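# Snap the board clip home

## Task

One of the two grey docks on the bench holds a green circuit board. Lock that board in: press its dock's orange clip straight down past its snap until it stays fully down, then let go. Leave the empty dock's clip up and do not shift the board.

Things in the scene. Friction and masses are not known exactly. Their poses are not given: they have to be found in the camera images.
- clip_top (a point): Middle of the top of the orange clip on the dock with the board: a level ribbed pad 22 (x) by 30 (y) mm, 50 mm above the bench when up, 40 mm when home. The dock, a grey plate 124 x 120 x 8 mm, is screwed to the bench; the clip stands over a 28 mm tall black housing outside one long edge of the board. Axes: z up, y towards the board's middle 55 mm away, x along the board's long edge.
- clip (a joint): Downward travel of that clip in m: 0 up, 0.010 home on a hard stop. An over-centre snap: it stays up until pressed with about 9 N, then resists less and less as it goes down; beyond 5 mm it pulls itself down and stays, let go earlier it springs back up. When home its hook overhangs the board's edge.
- spare_clip (a joint): The same for the identical orange clip of the other, empty dock, which is to stay up (0). Round both docks: a tall cream tower stands close at the robot's left, up to 0.43 m above the bench, and a tester with its wall at the right of the bench, so the arm should come in between them, first near the robot and then forward.
- board_center (a point): Middle of the green circuit board, 101 x 70 mm, about 12 mm tall with its parts, lying loose in its dock on two black ledges; the point lies on its upper face, 13 mm above the bench. The board's long way is its own y axis.

How it is judged:
At the end, for the whole second after the job is handed in: The clip of the dock with the board is down by more than 8 of its 10 mm and stays there by itself, the empty dock's clip is up (less than 3 mm down), and the board lies within 10 mm of where it was (value of joint clip above 0.008 m and value of joint spare_clip below 0.003 m and distance of board_center from where it was at the start of the episode below 0.01 m); the robot touches nothing.
It fails at once if the empty dock's clip is pressed (5 mm or more) (value of joint spare_clip above 0.005 m).
It fails at once if the board is shifted by more than 20 mm (distance of board_center from where it was at the start of the episode above 0.02 m).
It also fails if it takes over 24 s, if anything falls off the work surface, if the arm or the gripper's body presses on something with over 40 N, if the wrist force passes 120 N, or if a joint passes its speed limit or range.

## Robot

A 6-joint arm with a two-finger parallel gripper is mounted at the origin on a cart in front of the work surface, level with it; the furniture and walls round the work are solid. World frame = base frame: x ahead of the robot, y to its left, z up, the work surface at z = 0. Lengths are in m, angles in rad, forces in N, time in s.
With the tool pointing down it reaches from about 0.35 to 0.975 m from the base axis. Payload 4.9 kg.
Tool frame: the origin (TCP) lies at the very end of the fingers, on their centre line; the grasp point (between the pads) lies 19 mm behind it (manip.grip_depth is the distance from the TCP to the grasp point, in m); z points along the fingers, x is the direction in which the jaws open and shut, and the axes are right-handed (so a half turn about z gives the same grasp; the last joint's range is limited). The gripper opens to 85 mm and grips with 20 to 120 N. Pads are 22 mm wide; open, the fingers measure 114 mm over their backs; the gripper's body (76 mm by 85 mm) begins 54 mm behind the grasp point. The pads swing forward as they close: fully open they stand 13 mm farther back than shut.
Start: joints at [1.005, 0.053, 1.613, -0, 1.476, -0.119], TCP at [0.27, 0.564, 0.231] pointing down, gripper open.
Joint ranges: [-3.01, 3.01], [-1.01, 2.22], [0.06, 2.58], [-1.02, 4.17], [0.09, 2.62], [-3.14, 3.14]. Speed limits (rad/s): [2.57, 2.57, 3.14, 3.14, 3.14, 3.14].

## Interface

Orientations are given as a unit quaternion [w, x, y, z].
In Python, from plant import manip gives the robot as it stands. The module is installed in compiled form; this text tells all that it offers.
- The arm moves only by the shell command python3 -m crank 'ROWS' [OPENING]. ROWS is JSON, a list of rows, each a list of 4 numbers: the shift along the tool's x, y, z in cm, then the turn about the tool's z in units of 6 degrees (1.0 is 6 degrees). A call has 1 to 10 rows; each row shifts and turns the commanded pose from where the row before left it, along the tool's axes as they then stand; what a row does not reach is not made up. A row lasts 1/12 s, in which the tool goes at most 41.7 mm and 7.16 degrees, less where a joint would pass 70% of its speed; a pose out of reach is approached as far as the arm can. A call with a gripper value outside its range is refused whole. OPENING is the opening, from 0 (shut) to 1 (fully open), set as the call begins (- or left out, the last holds). The fingers move at their own pace and stop on an object; the grip force is fixed at half the most. Time passes only in rows, so rows that do not move let the fingers close. It gives the time, the measured TCP pose, the force and the opening at its end, in the units of the state.
- manip.state(): the state, without advancing time (a new reading comes with each control period).
- manip.grab_frame(name): name is "scene" or "top" or "wrist"; returns a dict with "img" (400x640x3 uint8, red, green, blue), "intrinsics" (3x3 intrinsics, pixels), "D" ([k1, k2, p1, p2, k3] as OpenCV has them; the pictures are not rectified), "position" and "orientation" of the camera in the world. Camera axes: x right, y up, looking along -z (the intrinsics and any distortion apply to the point x, -y, -z); pixel columns grow to the right and rows downward; lengths in m; the calibration is good to about 2 mm. A picture is of the moment at which its call begins. There is no depth.
- manip.job_done(): hands the job in, once; it reports no verdict.
The state is a dict: "time": time; "joint_pos": joint angles; "joint_vel": joint speeds; "joint_efforts": joint torques, N m; "tool_pos": TCP position; "tool_rot": TCP orientation; "contact_force": force on the tool from outside, world axes, zero at the start; "ft_torque": the same for the moment, N m; "gripper_width": opening from 0.0 (shut) to 1.0 (fully open).
Only numpy, scipy, OpenCV 4.12 (cv2) and the standard library are available. Lean on these libraries where they do the work, as an engineer would, in place of code of your own. Each camera call takes 0.05 s, during which the arm holds its last target.

## Working session

There is one attempt and no reset: what is moved stays moved. The work goes in short steps, Python scripts to look and compute and a shell command to move; the robot and the scene stay as the last step left them, time stands still between calls to the robot, and variables do not carry over. Pictures are saved under pics/ and viewed, and the job is handed in when it is done.

```bash
mkdir -p pics
cat > h.py <<'E'
import numpy as np, cv2
from scipy.spatial.transform import Rotation as R
def Rq(q): return R.from_quat([q[1],q[2],q[3],q[0]]).as_matrix()
def ray(f,u,v):
    p=cv2.undistortPoints(np.array([[[u,v]]],float),np.array(f["intrinsics"]),np.array(f["D"]))[0,0]
    d=Rq(f["orientation"])@np.array([p[0],-p[1],-1.0]); return np.array(f["position"]),d
def atz(f,u,v,z):
    o,d=ray(f,u,v); return o+d*(z-o[2])/d[2]
def proj(f,P):
    c=Rq(f["orientation"]).T@(np.array(P)-f["position"])
    q,_=cv2.projectPoints(np.array([[c[0],-c[1],-c[2]]]),np.zeros(3),np.zeros(3),np.array(f["intrinsics"]),np.array(f["D"])); return q[0,0]
E
python3 - <<'E'
from plant import manip
import cv2,pickle
for n in ["scene","top","wrist"]:
    f=manip.grab_frame(n); pickle.dump(f,open(n+".pkl","wb")); cv2.imwrite(f"pics/{n}0.png",f["img"][:,:,::-1]); print(n,f["position"],f["orientation"])
print(manip.state())
E
```

```text
scene [ 0.04499846 -0.53282308  0.43646669] [ 0.78880715  0.50404847 -0.19052671 -0.29566533]
top [0.36153464 0.01521673 0.91231055] [ 0.7094967   0.08389333 -0.08280284 -0.69478056]
wrist [0.20789564 0.59296609 0.37154354] [ 0.83819631 -0.1162042  -0.07201841  0.52795538]
{'time': 0.15, 'joint_pos': array([ 1.00498863e+00,  5.32361940e-02,  1.61396069e+00, -1.30167214e-05,
        1.47602842e+00, -1.18994194e-01]), 'joint_vel': array([-0.00097746, -0.00101877, -0.00338547,  0.00030085, -0.00135887,
        0.00021807]), 'joint_efforts': array([ 9.73398819e-04, -3.94245207e+01, -3.70720553e+01, -1.12149271e-04,
        4.65901670e-03,  6.31240766e-06]), 'tool_pos': array([0.26979552, 0.56322904, 0.23033694]), 'tool_rot': array([ 3.55769502e-04,  8.46195007e-01,  5.32872728e-01, -7.34746966e-04]), 'contact_force': array([1.28294091, 0.87581018, 0.50640889]), 'ft_torque': array([ 0.02270115, -0.01553987, -0.04646791]), 'gripper_width': 0.9995487906468223}
```

View pics/scene0.png

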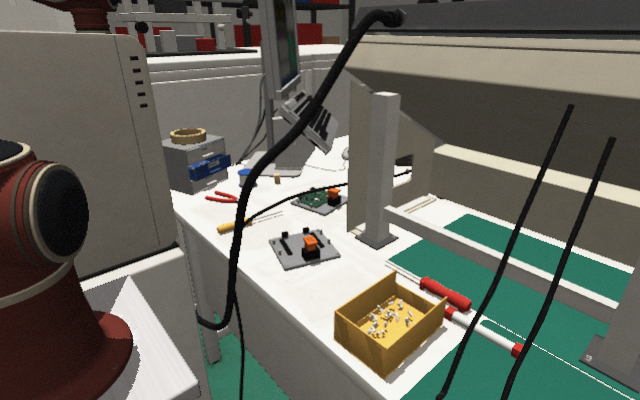

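View pics/top0.png

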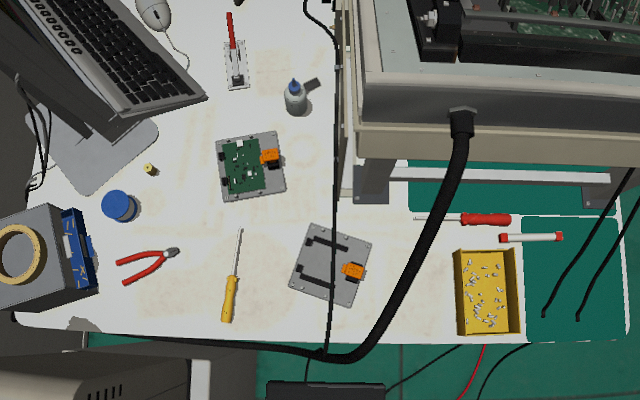

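View pics/wrist0.png

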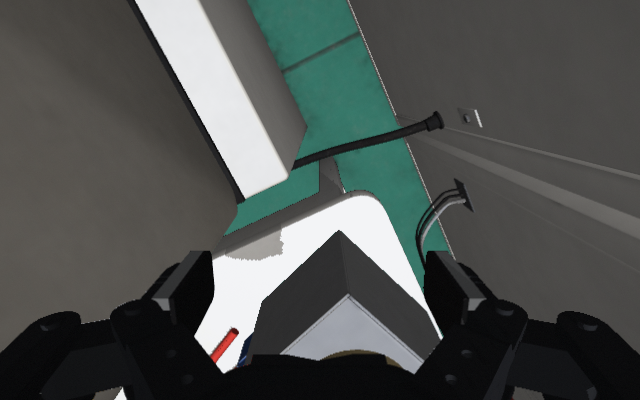

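Run:
```python
from h import *; import pickle
f=pickle.load(open("top.pkl","rb"));s=pickle.load(open("scene.pkl","rb"))
for u,v,z,n in [(270,157,.05,'clip'),(353,271,.05,'spare'),(243,165,.013,'board'),(217,140,.008,'c'),(274,131,.008,'c'),(286,192,.008,'c'),(224,202,.008,'c'),(195,370,.43,'towercorner'),(195,370,.0,'towercorner0'),(205,360,0,'bench?'),(380,200,0,'leg'),(340,150,.2,'tester'),(15,320,0,'benchcorner'),(100,290,.1,'greybox')]: print(n,atz(f,u,v,z).round(3))
for p in [(0,0,0),(.27,.564,.23),(.3,0,0)]: print(p,proj(f,p),proj(s,p))
for P,n in [((.5,.1,.05),'')]: pass
i=f["img"][:,:,::-1]
cv2.imwrite("pics/tc.png",cv2.resize(i[120:215,205:305],None,fx=6,fy=6,interpolation=cv2.INTER_CUBIC))
i=s["img"][:,:,::-1]
cv2.imwrite("pics/sc.png",cv2.resize(i[170:280,230:370],None,fx=5,fy=5,interpolation=cv2.INTER_CUBIC))
```

```text
clip [0.643 0.114 0.05 ]
spare [ 0.442 -0.037  0.05 ]
board [0.639 0.168 0.013]
c [0.689 0.223 0.008]
c [0.709 0.114 0.008]
c [0.589 0.086 0.008]
c [0.568 0.2   0.008]
towercorner [0.309 0.133 0.43 ]
towercorner0 [0.263 0.237 0.   ]
bench? [0.281 0.22  0.   ]
leg [ 0.58  -0.089  0.   ]
tester [ 0.607 -0.007  0.2  ]
benchcorner [0.33  0.599 0.   ]
greybox [0.393 0.382 0.1  ]
(0, 0, 0) [325.92724722 524.67373029] [ 49.41355468 367.5444378 ]
(0.27, 0.564, 0.23) [-49.13925005 357.88337008] [113.3693839  112.51209453]
(0.3, 0, 0) [329.41351535 353.49295192] [239.62715496 279.91270879]
```

View pics/tc.png

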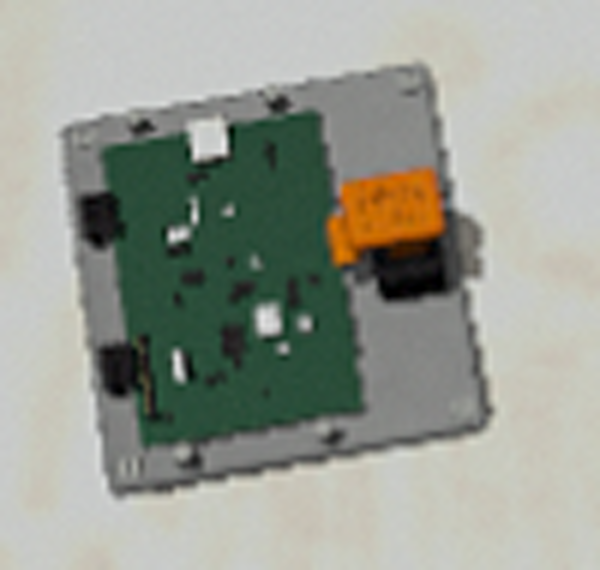

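View pics/sc.png

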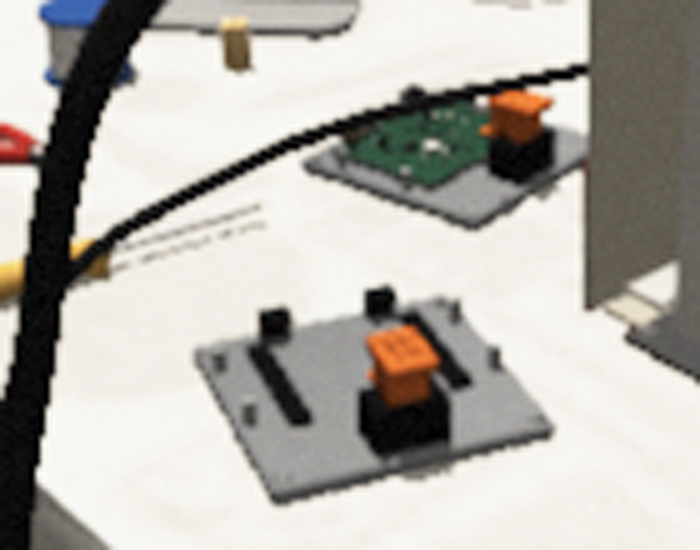

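```bash
cat >> h.py <<'E'
def tri(f,a,g,b):
    o,d=ray(f,*a);p,e=ray(g,*b);A=np.array([d,-e]).T
    t=np.linalg.lstsq(A,p-o,rcond=None)[0];x=o+d*t[0];y=p+e*t[1];return ((x+y)/2).round(3),np.linalg.norm(x-y).round(3)
E
python3 - <<'E'
from h import *; import pickle
f=pickle.load(open("top.pkl","rb"));s=pickle.load(open("scene.pkl","rb"));w=pickle.load(open("wrist.pkl","rb"))
print('clip',atz(f,270.7,154.8,.05))
print('clip tri',tri(f,(270.7,154.8),s,(333.8,190.5)))
print('clip ref', proj(s,atz(f,270.7,154.8,.05)))
c=[atz(f,205+u/6,120+v/6,.05) for u,v in [(342,182),(438,170),(443,235),(352,252)]]
for q in c: print(q.round(3))
print('scene tower top corner on z=.43',atz(s,132,35,.43), 'bottom',atz(s,155,250,0))
print('tri tower',tri(f,(190,355),s,(132,35)))
print('cable end at tester',tri(f,(460,125),s,(395,17)))
print('thin cable start',tri(f,(410,20),s,(410,172)))
for z in (0,.43): print([ (proj(f,(x,y,z)).round(),(x,y)) for x,y in [(.3,.13),(.3,.45)]])
for t in ["top","scene","wrist"]:
  F=pickle.load(open(t+".pkl","rb"));print(t,Rq(F["orientation"]).round(2).tolist())
i=f["img"][:,:,::-1]
cv2.imwrite("pics/t2.png",cv2.resize(i[200:400,0:380],None,fx=2.1,fy=2.1))
i=s["img"][:,:,::-1]
cv2.imwrite("pics/s2.png",cv2.resize(i[0:200,150:450],None,fx=2.6,fy=2.6))
E
```

```text
clip [0.64732126 0.11287486 0.05      ]
clip tri (array([0.647, 0.114, 0.048]), np.float64(0.002))
clip ref [334.33566464 189.68720383]
[0.656 0.129 0.05 ]
[0.66 0.1  0.05]
[0.639 0.098 0.05 ]
[0.633 0.125 0.05 ]
scene tower top corner on z=.43 [ 0.14021111 -0.19465874  0.43      ] bottom [0.21482001 0.21086655 0.        ]
tri tower (array([0.282, 0.154, 0.417]), np.float64(0.084))
cable end at tester (array([ 0.552, -0.12 ,  0.45 ]), np.float64(0.004))
thin cable start (array([ 0.797, -0.081,  0.155]), np.float64(0.14))
[(array([256., 351.]), (0.3, 0.13)), (array([ 84., 342.]), (0.3, 0.45))]
[(array([197., 380.]), (0.3, 0.13)), (array([-79., 349.]), (0.3, 0.45))]
top [[0.02, 0.97, -0.23], [-1.0, 0.02, -0.0], [0.0, 0.23, 0.97]]
scene [[0.75, 0.27, -0.6], [-0.66, 0.32, -0.68], [0.0, 0.91, 0.42]]
wrist [[0.43, -0.87, -0.24], [0.9, 0.42, 0.12], [-0.0, -0.27, 0.96]]
```

View pics/t2.png

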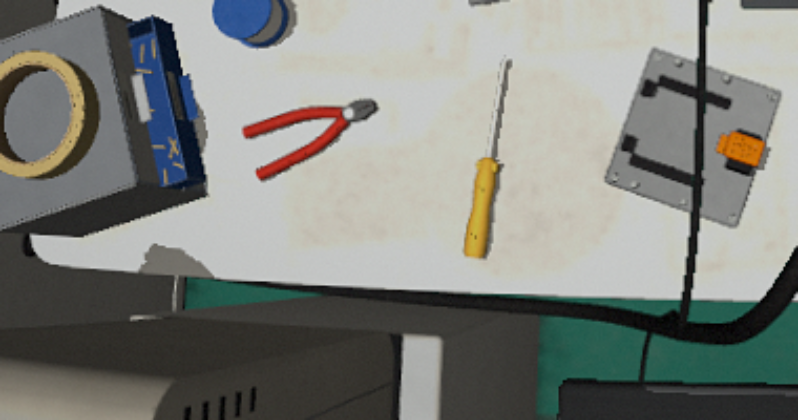

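View pics/s2.png

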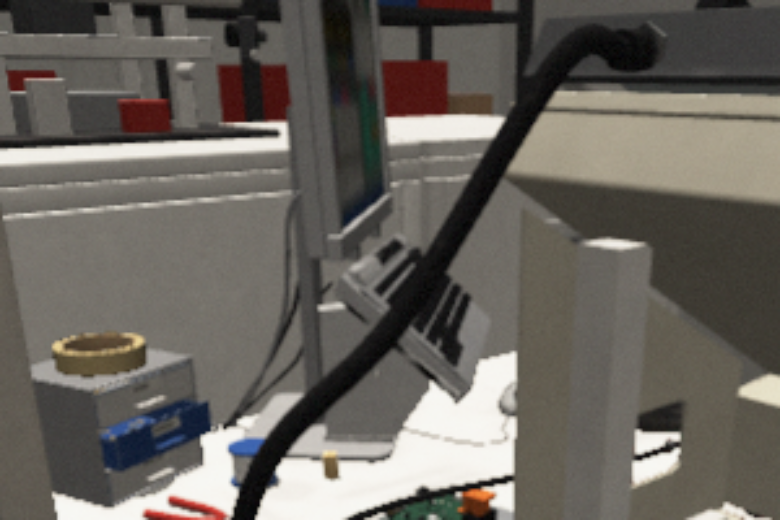

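Run:
```python
from h import *; import pickle
from scipy.interpolate import interp1d
f=pickle.load(open("top.pkl","rb"));s=pickle.load(open("scene.pkl","rb"))
def curve(topp,scp):
    topp=np.array(topp,float); t=np.linspace(0,1,400); k=np.linspace(0,1,len(topp))
    T=np.array([np.interp(t,k,topp[:,0]),np.interp(t,k,topp[:,1])]).T
    for p in scp:
        b=min((tri(f,q,s,p)[::-1]+(tuple(q.round()),) for q in T[::4]),key=lambda r:r[0]); print(p,b[1],b[0],b[2])
print('thin');curve([(305,0),(330,25),(337,45),(338,150),(336,250),(330,300),(325,350)],[(245,225),(270,207),(300,195),(350,180),(400,173)])
print('thick');curve([(460,130),(455,190),(440,240),(400,320),(370,350),(340,358),(250,350),(100,338)],[(380,18),(345,60),(300,123),(265,165),(243,210),(235,300),(220,325)])
```

```text
thin
(245, 225) [0.326 0.007 0.106] 0.001 (np.float64(326.0), np.float64(342.0))
(270, 207) [0.38  0.004 0.127] 0.001 (np.float64(329.0), np.float64(306.0))
(300, 195) [ 0.446 -0.003  0.135] 0.001 (np.float64(334.0), np.float64(264.0))
(350, 180) [ 0.58  -0.007  0.132] 0.003 (np.float64(337.0), np.float64(181.0))
(400, 173) [ 0.769 -0.003  0.1  ] 0.004 (np.float64(337.0), np.float64(81.0))
thick
(380, 18) [ 0.524 -0.116  0.449] 0.001 (np.float64(458.0), np.float64(151.0))
(345, 60) [ 0.457 -0.112  0.392] 0.002 (np.float64(444.0), np.float64(228.0))
(300, 123) [ 0.385 -0.091  0.304] 0.002 (np.float64(411.0), np.float64(299.0))
(265, 165) [ 0.335 -0.062  0.24 ] 0.0 (np.float64(381.0), np.float64(339.0))
(243, 210) [ 0.308 -0.026  0.156] 0.0 (np.float64(349.0), np.float64(356.0))
(235, 300) [ 0.291  0.012 -0.051] 0.0 (np.float64(323.0), np.float64(356.0))
(220, 325) [ 0.288  0.104 -0.181] 0.002 (np.float64(278.0), np.float64(353.0))
```

Run:
```python
from h import *; import pickle
f=pickle.load(open("top.pkl","rb"));s=pickle.load(open("scene.pkl","rb"));w=pickle.load(open("wrist.pkl","rb"))
for z in (.4,.43): print(atz(f,85,380,z),atz(f,0,375,z))
for z in (0,-.1,-.2,-.5): print(z,atz(f,188,360,z))
P=atz(f,85,380,.43); print(proj(s,P))
for y in (.2,.25,.3,.35): print(y,proj(s,(.25,y,.43)),proj(s,(.25,y,0)))
print('scene right edge', [ (lambda o,d,t:(o+d*t).round(3).tolist())(*ray(s,134,45),t) for t in (.8,1,1.2)],)
print('box', atz(f,97,290,0),atz(f,0,310,0), tri(f,(52,205),s,(222,143)))
print('monitor',tri(f,(18,75),s,(277,98)))
i=w["img"]; cv2.imwrite("pics/w2.png",i[:,:,::-1])
```

```text
[0.28837336 0.25562059 0.4       ] [0.28301166 0.35744568 0.4       ]
[0.29265755 0.24154297 0.43      ] [0.28760982 0.33740536 0.43      ]
0 [0.28000525 0.25090916 0.        ]
-0.1 [ 0.27106867  0.27674383 -0.1       ]
-0.2 [ 0.26213209  0.3025785  -0.2       ]
-0.5 [ 0.23532234  0.38008251 -0.5       ]
[148.18153923  29.89117494]
0.2 [130.18722078  30.13073411] [173.28698973 246.24989595]
0.25 [121.75467258  29.86696515] [164.94712109 237.29495307]
0.3 [114.14860301  29.6282674 ] [157.25557244 229.03841015]
0.35 [107.25309275  29.41122969] [150.1393634  221.40140288]
scene right edge [[0.304, 0.389, 0.399], [0.369, 0.619, 0.39], [0.434, 0.849, 0.38]]
box [0.39680005 0.43275781 0.        ] [0.34595059 0.63522722 0.        ] (array([0.528, 0.48 , 0.117]), np.float64(0.007))
monitor (array([0.736, 0.512, 0.222]), np.float64(0.027))
```

```bash
python3 -m crank '[[0,0,-2.5,0],[0,0,-3.5,0],[0,0,-3.5,0],[0,0,-2.5,0],[-0.4,2,0,0],[-0.6,3,0,0],[-0.6,3,0,0],[-0.6,3,0,0],[-0.6,3,0,0],[-0.6,3,0,0]]' 0
```

```text
time: 0.98
tool_pos: [0.4095, 0.4584, 0.3508]
tool_rot: [0.0, 0.846, 0.533, -0.0]
contact_force: [-0.0, 0.7, 0.8]
gripper_width: -0.001
```

```bash
python3 -m crank '[[-2.2,2.7,0,0],[-2.2,2.7,0,0],[-2.2,2.7,0,0],[-2.2,2.7,0,0],[-2.2,2.7,0,0],[-2.2,2.7,0,0],[0,0,0,0],[0,0,0,0]]'
python3 - <<'E'
from plant import manip
import cv2
for n in ["scene","wrist"]:
    f=manip.grab_frame(n);cv2.imwrite(f"pics/{n}1.png",f["img"][:,:,::-1])
print(manip.state()["joint_pos"],manip.state()["tool_pos"])
E
```

```text
time: 1.65
tool_pos: [0.4982, 0.2691, 0.3509]
tool_rot: [-0.0, 0.847, 0.532, -0.0]
contact_force: [0.2, 0.0, 0.4]
gripper_width: -0.002
[ 3.67091520e-01 -1.29298847e-01  1.59349707e+00  5.30115482e-04
  1.67781950e+00 -7.57079340e-01] [0.49742714 0.2709254  0.35107504]
```

View pics/scene1.png

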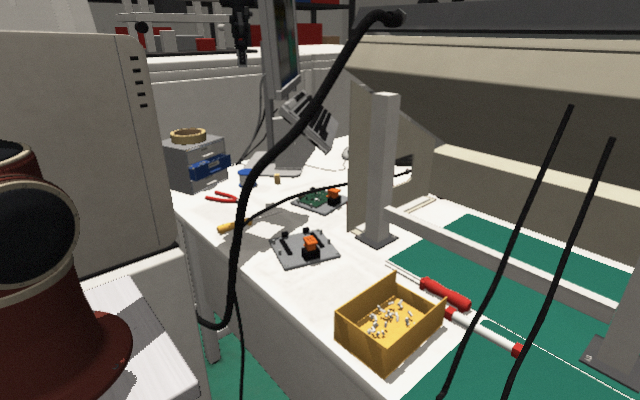

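View pics/wrist1.png

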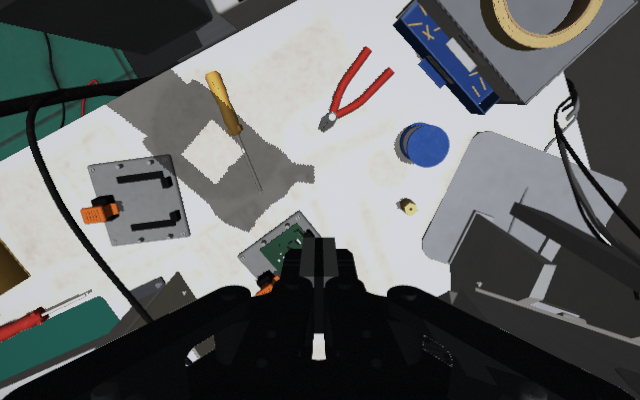

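```bash
python3 -m crank '[[0,0,0,-1],[0,0,0,-1],[0,0,0,-1],[0,0,0,-1],[0,0,0,-1],[0,0,0,-1],[0,0,0,0]]'
python3 -m crank '[[-2,1.3,0,0],[-2.6,1.7,0,0],[-2.6,1.7,0,0],[-2.6,1.7,0,0],[-2.6,1.7,0,0],[-2.6,1.7,0,0],[-2,1.3,0,0],[-1,0.5,0,0],[0,0,0,0],[0,0,0,0]]'
python3 - <<'E'
from plant import manip
import cv2
from h import *
for n in ["top","scene","wrist"]:
    f=manip.grab_frame(n);cv2.imwrite(f"pics/{n}2.png",f["img"][:,:,::-1])
s=manip.state();t=s["tool_pos"];print(s["joint_pos"],t)
A=Rq(s["tool_rot"]);print((A.T@(np.array([.647,.113,.10])-t)*100).round(2))
print(proj(f,[.647,.113,.05]))
E
```

```text
time: 2.33
tool_pos: [0.4969, 0.272, 0.3512]
tool_rot: [-0.0, 0.638, 0.77, -0.0]
contact_force: [0.0, 0.4, -0.6]
gripper_width: -0.004
time: 3.17
tool_pos: [0.6439, 0.1153, 0.351]
tool_rot: [-0.001, 0.64, 0.768, -0.0]
contact_force: [0.3, 0.3, 0.4]
gripper_width: -0.002
[ 6.43568284e-02  7.75352176e-02  1.38933727e+00  3.86051384e-04
  1.67443653e+00 -1.68938313e+00] [0.64352048 0.11593368 0.35170442]
[-0.36  0.28 25.17]
[315.6373162  153.57985285]
```

View pics/top2.png

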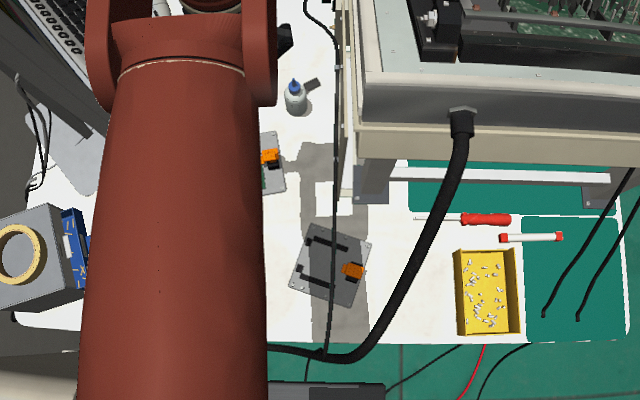

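View pics/wrist2.png

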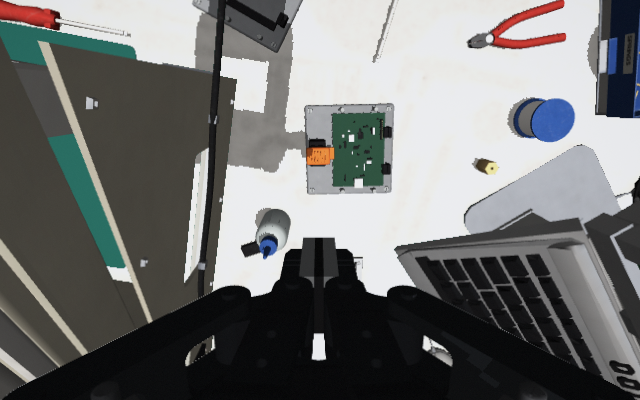

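View pics/scene2.png

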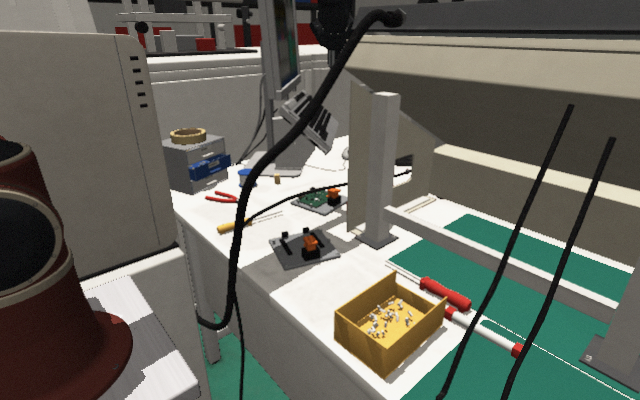

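```bash
python3 -m crank '[[-0.3,0.3,3,0],[0,0,3.5,0],[0,0,3.5,0],[0,0,3.5,0],[0,0,3.5,0],[0,0,3,0],[0,0,2,0],[0,0,1,0],[0,0,0,0],[0,0,0,0]]'
python3 - <<'E'
from plant import manip
import cv2
from h import *
for n in ["scene","wrist"]:
    f=manip.grab_frame(n);i=f["img"][:,:,::-1];p=proj(f,[.647,.113,.05]);print(n,p)
    x,y=int(p[0])-60,int(p[1])-50; x=max(x,0);y=max(y,0); print(x,y)
    cv2.imwrite(f"pics/{n}3.png",cv2.resize(i[y:y+100,x:x+120],None,fx=6,fy=6,interpolation=cv2.INTER_CUBIC))
    t=manip.state()["tool_pos"]; print(proj(f,t))
print(t)
cv2.imwrite("pics/wrist3f.png",i)
E
```

```text
time: 4.15
tool_pos: [0.6479, 0.1127, 0.1222]
tool_rot: [0.0, 0.64, 0.769, 0.0]
contact_force: [1.1, -0.7, 0.7]
gripper_width: 0.001
scene [334.21286289 189.70492686]
274 139
[335.28361683 162.97033687]
wrist [319.83298887 203.78968099]
259 153
[318.14591558 259.71230088]
[0.64929521 0.11243708 0.12421271]
```

View pics/scene3.png

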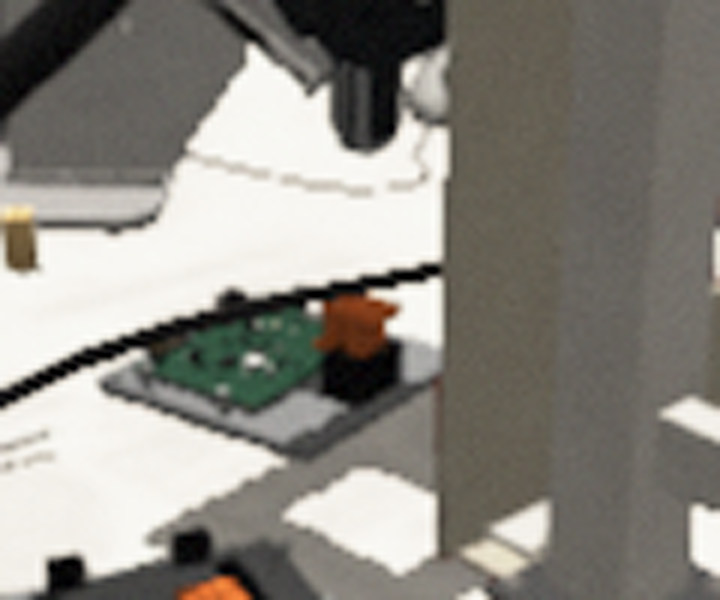

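View pics/wrist3.png

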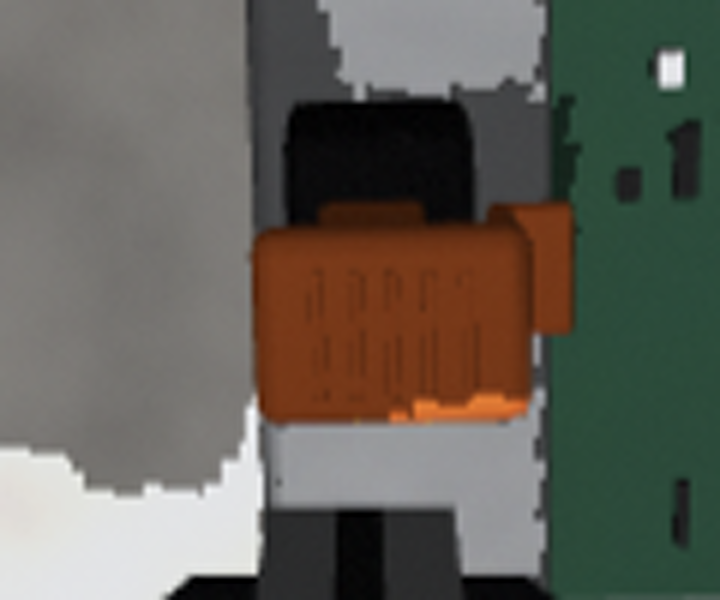

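View pics/wrist3f.png

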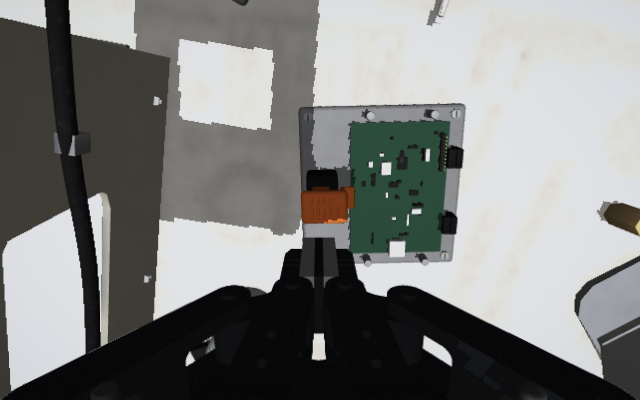

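Run:
```python
from plant import manip
from h import *
f=manip.grab_frame("wrist");P=atz(f,324.4,207,.05);s=manip.state();print(P,s["tool_pos"])
for u,v in [(257,228),(528,228),(528,420),(257,420)]: print(atz(f,259+u/6,153+v/6,.05).round(4))
A=Rq(s["tool_rot"])
for T in (P,[.647,.113,.05]): print((A.T@(T-s["tool_pos"])*100).round(2))
```

```text
[0.64930941 0.11617442 0.05      ] [0.64939914 0.11231956 0.12432448]
[0.6415 0.1002 0.05  ]
[0.6363 0.1282 0.05  ]
[0.6573 0.1326 0.05  ]
[0.6626 0.1038 0.05  ]
[0.39 0.03 7.43]
[ 0.11 -0.26  7.43]
```

```bash
python3 -m crank '[[0.3,-0.1,1.5,0],[0,0,1.5,0],[0,0,1.5,0],[0,0,1,0],[0,0,0.5,0],[0,0,0,0],[0,0,0,0]]'
python3 - <<'E'
from plant import manip
import cv2
from h import *
for n in ["scene","wrist"]:
    f=manip.grab_frame(n);i=f["img"][:,:,::-1];p=proj(f,[.648,.115,.05]);print(n,p)
    x,y=int(p[0])-60,int(p[1])-50
    cv2.imwrite(f"pics/{n}4.png",cv2.resize(i[y:y+100,x:x+120],None,fx=6,fy=6,interpolation=cv2.INTER_CUBIC))
print(manip.state()["tool_pos"])
E
```

```text
time: 4.88
tool_pos: [0.646, 0.1147, 0.0606]
tool_rot: [-0.0, 0.64, 0.768, -0.0]
contact_force: [0.6, 0.4, 0.2]
gripper_width: 0.002
scene [333.97663897 189.37311938]
wrist [318.69532728 249.93749218]
[0.64694826 0.11473436 0.06206825]
```

View pics/scene4.png

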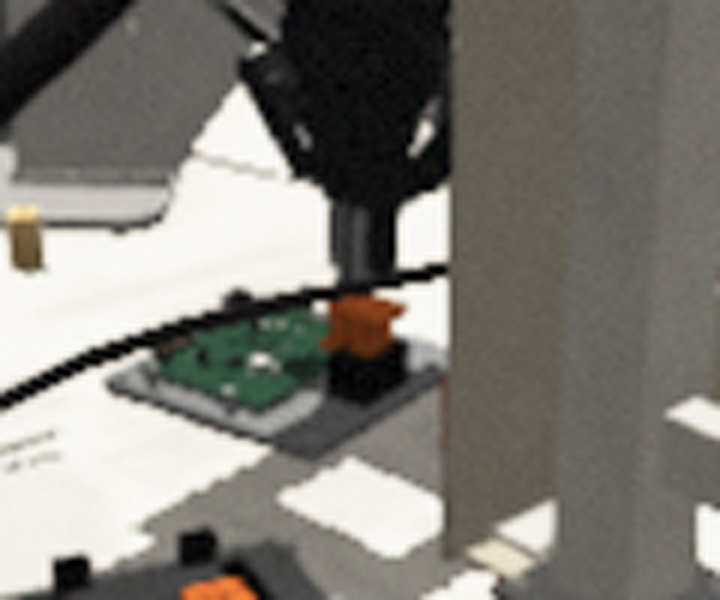

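View pics/wrist4.png

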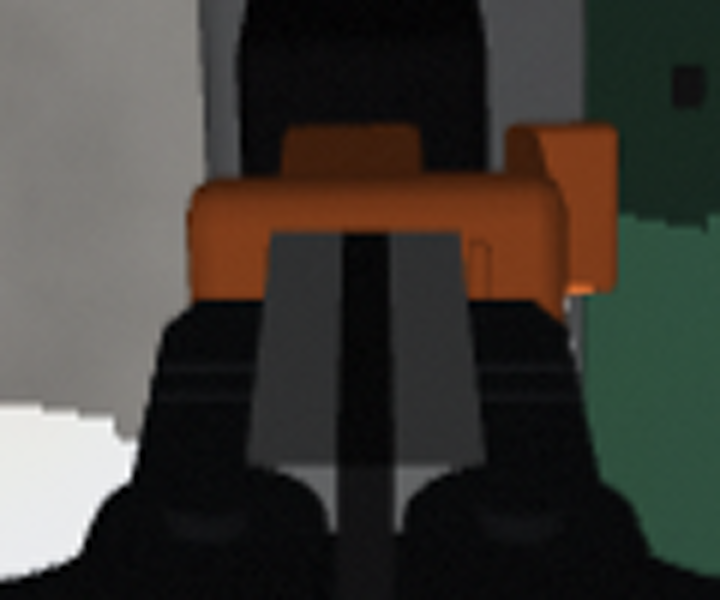

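The fingertips are centred over the pad, within about 1 mm across its length, so I'll press in small steps.

```bash
python3 -m crank '[[0.1,0,0.4,0],[0,0,0.4,0],[0,0,0.3,0],[0,0,0.2,0],[0,0,0,0]]'; python3 -m crank '[[0,0,0.3,0],[0,0,0.3,0],[0,0,0,0]]'
```

```text
time: 5.4
tool_pos: [0.6463, 0.1158, 0.049]
tool_rot: [-0.0, 0.64, 0.768, -0.0]
contact_force: [-2.1, -0.7, 6.0]
gripper_width: 0.003
time: 5.65
tool_pos: [0.6456, 0.1157, 0.0414]
tool_rot: [-0.0, 0.64, 0.768, -0.0]
contact_force: [-1.1, -0.1, -0.2]
gripper_width: 0.006
```

```bash
python3 -m crank '[[0,0,0.2,0],[0,0,0.1,0],[0,0,0,0]]'; python3 -m crank '[[0,0,-0.5,0],[0,0,-1.5,0],[0,0,-2.5,0],[0,0,-3.5,0],[0,0,-3.5,0],[0,0,-3.5,0],[0,0,-2,0],[0,0,0,0],[0,0,0,0]]'
python3 - <<'E'
from plant import manip
import cv2,pickle
from h import *
for n in ["scene","wrist"]:
    f=manip.grab_frame(n);pickle.dump(f,open(n+"5.pkl","wb"));i=f["img"][:,:,::-1];p=proj(f,[.648,.115,.045]);print(n,p)
    x,y=int(p[0])-60,int(p[1])-50;print(x,y)
    cv2.imwrite(f"pics/{n}5.png",cv2.resize(i[y:y+100,x:x+120],None,fx=6,fy=6,interpolation=cv2.INTER_CUBIC))
cv2.imwrite("pics/wrist5f.png",i)
print(manip.state()["tool_pos"],manip.state()["contact_force"])
E
```

```text
time: 5.9
tool_pos: [0.6461, 0.1157, 0.04]
tool_rot: [-0.0, 0.64, 0.768, -0.0]
contact_force: [-2.3, -0.7, 4.9]
gripper_width: -0.004
time: 6.65
tool_pos: [0.6474, 0.1158, 0.2127]
tool_rot: [0.002, 0.64, 0.768, 0.002]
contact_force: [-0.4, 0.0, -0.3]
gripper_width: 0.002
scene [333.95014973 191.11796694]
273 141
wrist [317.40874171 176.82550766]
257 126
[0.64543444 0.11566968 0.20833249] [ 0.23558792 -0.13867723 -0.72154732]
```

View pics/scene5.png

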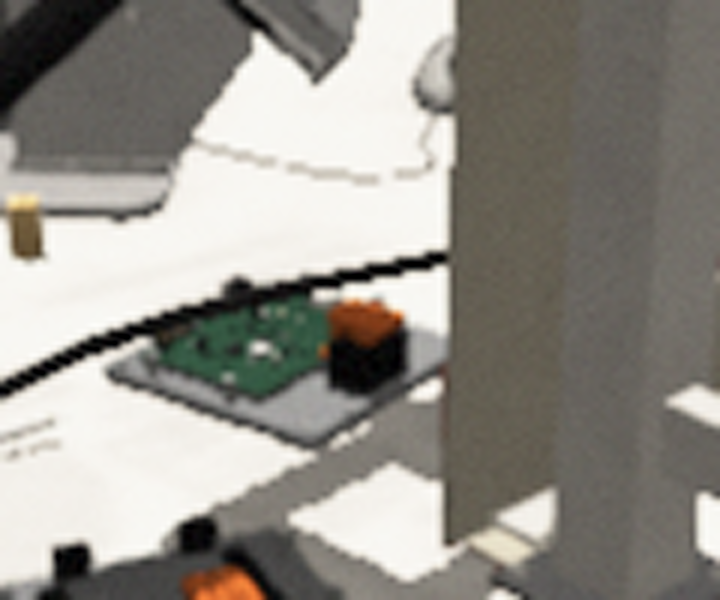

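View pics/wrist5.png

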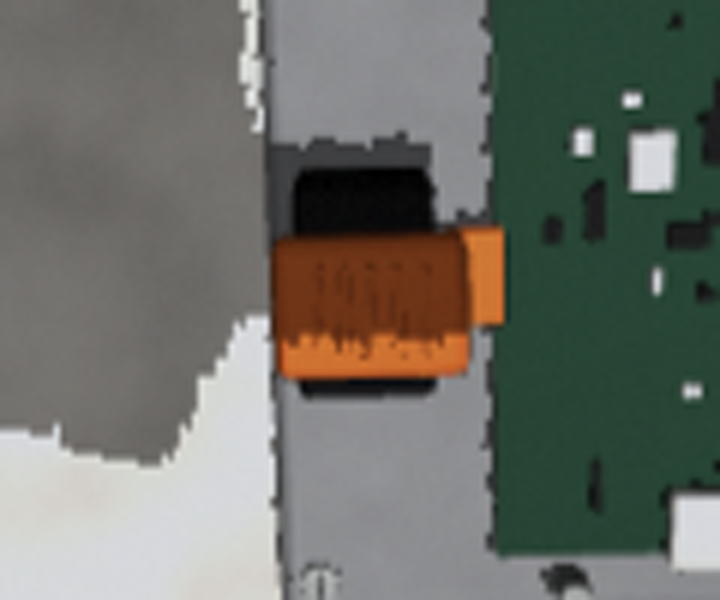

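View pics/wrist5f.png

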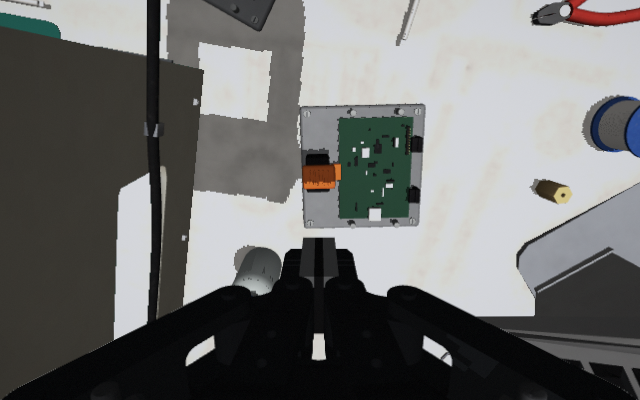

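The clip stays down by itself: its orange top now sits just above the housing (scene crop, about (365,320)) and the hook overhangs the board's edge. The board still lies square in its dock, the spare clip is up, and the arm is clear.

```bash
python3 -m crank '[[0,0,0,0],[0,0,0,0],[0,0,0,0]]'; python3 -c "
import pickle
from h import *
f=pickle.load(open('wrist5.pkl','rb'))
print('board from wrist',np.mean([atz(f,*p,.013) for p in [(338,118),(414,118),(411,218),(340,218)]],axis=0))
from plant import manip; manip.job_done()"
```

```text
time: 7.0
tool_pos: [0.6454, 0.1156, 0.2076]
tool_rot: [-0.001, 0.64, 0.768, -0.001]
contact_force: [-0.4, 0.8, 0.7]
gripper_width: 0.001
board from wrist [0.63826187 0.17081101 0.013     ]
the job is handed in; nothing more can be done
```

I pressed the clip on the dock with the board fully down. It stayed down after I lifted off, and I handed the job in at about 7 s of the 24 s allowed. No verdict is reported.

- **The press:** I came in round the tower's front, clear of both cables, and pressed with shut fingers at about (0.646, 0.116). The force was about 6 N when read at z = 0.049 and about zero at z = 0.041, so the snap went over. At z = 0.040 the clip sat on its hard stop with about 5 N. I then lifted to z = 0.21.
- **The clip:** the last pictures show its top just above the housing and its hook over the board's edge.
- **The board:** measured before at (0.639, 0.168) and after at (0.638, 0.171). That 3 mm is about the error of the calibration and my pixel readings.
- **The spare clip:** I never went near it, and what shows of it in the last pictures looks unchanged. I did not measure it.
- **Disagreement:** the top and wrist cameras placed the clip about 4 mm apart. I steered by the wrist view, which had the fingers within about 1 mm of the pad's middle across its length.
- **Tower:** my first two-camera fix of its corner disagreed by 84 mm because the points did not match. I went by a second estimate and kept well clear.

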